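# Show the helper what to make the tea with

## Task

A helper wants to make one mug of tea: show what to use by pointing down, without touching or moving anything. First point at the tall lidded canister with the fingertips two or three centimetres above the middle of its top and stay there for two seconds; then point in the same way at the mug that stands on the round coaster, stay two seconds, and finish there, still pointing at it. Point at nothing else: pass high over the other mug, the jar and the candle.

Things in the scene. Friction and masses are not known exactly. Their poses are not given: they have to be found in the camera images.
- canister_top (a point): centre of the top of the canister's knob: a round straight-sided canister 102 mm across and 140 mm tall in all, with a flat wooden lid that has a small round knob; the tallest of the five round things that stand about in changing places. z axis up
- tea_mug_top (a point): centre of the open mouth, at rim height, of the mug that stands on the coaster: a plain mug, cup part 86 mm across, 92 mm tall, one handle at the side (118 mm over the handle). The coaster is a flat cork disc 104 mm across and 5 mm thick, so the rim is 97 mm above the table. z axis up
- other_mug_top (a point): the same point of the other mug, of the same shape, which stands straight on the table (rim 92 mm above it); not to be pointed at. z axis up
- jar_top (a point): centre of the top of the jar: a round glass jar 71 by 76 mm with a screw lid, 98 mm tall; not to be pointed at. z axis up
- candle_top (a point): centre of the open top of the candle: a clear glass cylinder 76 mm across and 90 mm tall, half filled with wax; not to be pointed at. z axis up. All five round things stand upright and loose; what lies between them is flat, under 30 mm
- kettle: an electric kettle standing fixed at the far left corner, 219 mm tall, origin at the middle of its underside: the tallest thing on the table; keep clear of it. A gift box (102 mm tall) and a carton (46 mm) stand at the far right, a dish (76 mm) at the near left. On the wall at the left half hangs a picture whose frame begins 0.64 m ahead and 0.32 m up: keep the wrist clear of it

How it is judged:
By the outcome, as a careful person would: the job done as asked, in the order asked, and still so for the second after the job is handed in, with the robot touching nothing.
It also fails if it takes over 51 s, if anything falls off the work surface, if the arm or the gripper's body presses on something with over 40 N, if the wrist force passes 120 N, or if a joint passes its speed limit or range.

## Robot

A 6-joint arm with a two-finger parallel gripper is mounted at the origin on the work surface; the furniture and walls round the work are solid. World frame = base frame: x ahead of the robot, y to its left, z up, the work surface at z = 0. Lengths are in mm, angles in rad, forces in N, time in s.
With the tool pointing down it reaches from about 350 to 725 mm from the base axis. Payload 6 kg.
Tool frame: the origin (TCP) lies at the very end of the fingers, on their centre line; the grasp point (between the pads) lies 19 mm behind it (grip_depth is the distance from the TCP to the grasp point, in mm); z points along the fingers, y is the line along which they close (so a half turn about z gives the same grasp; the last joint's range is limited). The gripper opens to 85 mm and grips with 20 to 120 N. Pads are 22 mm wide; open, the fingers measure 114 mm over their backs; the gripper's body (76 mm by 85 mm) begins 54 mm behind the grasp point. The pads swing forward as they close: fully open they stand 13 mm farther back than shut.
Start: joints at [-1.016, 0.04, 0.085, 0, -1.615, -0.334], TCP at [131.416, -585.406, 202.661] pointing down, gripper open.
Joint ranges: [-2.56, 2.56], [-1.29, 2.01], [-1.08, 1.49], [-3.29, 1.98], [-2.81, -0.18], [-2.99, 2.99]. Speed limits (rad/s): [2.57, 2.57, 3.01, 3.14, 3.14, 3.14].

## Interface

Orientations are given as a unit quaternion [w, x, y, z].
In Python, from cell import * gives the robot as it stands.
- The arm moves only by the tool play_rows, never from a script. Its arguments are lists of equal length, an entry for each row: "travel": the shift along the world's x, y, z in mm, a list of three; "spin": the turn about the world's z in degrees. In form: {"travel": [[tx, ty, tz], ...], "spin": [spin, ...]}. A call has 1 to 10 rows; each row is the pose to reach, as a shift and turn from the pose commanded when the call began; what a row does not reach only later rows make up. A row lasts 1/8 s, in which the tool goes at most 62.5 mm and 10.7 degrees, less where a joint would pass 70% of its speed; a pose out of reach is approached as far as the arm can. A call with a gripper value outside its range is refused whole. "grip" is the finger opening in mm, from 0 to 85.4, set as the call begins (left out, the last holds). The fingers move at their own pace and stop on an object; "newtons" is the grip in N (left out, the last holds). Time passes only in rows, so rows that repeat a pose let the fingers close. It gives the time, the measured TCP pose, the force, the opening and the grip force at its end, in the units of the state.
- sense(): the state, without advancing time (a new reading comes with each control period).
- read_camera(name): name is "scene" or "top" or "wrist"; returns a dict with "image" (400x640x3 uint8, blue, green, red), "range_z" (400x640 float32, mm along the optical axis (not along the pixel's ray), 0 where there is no reading), "fovy" (degrees; the focal length in pixels is half the picture's height over the tangent of half this angle, whatever the lens; pixels are square), "cx", "cy" (the principal point, pixels), "R" (3x3) and "t" (3): a world point X has camera coordinates R X + t; the wrist camera has in their place "T_tool_cam" (4x4, takes a point from camera to tool coordinates, whose origin is the TCP and whose axes are the flange's). Camera axes: x right, y down, z forward; pixel columns grow to the right and rows downward; lengths in mm; the calibration is good to about 2 mm. A picture is of the moment at which its call begins: read the wrist's pose just before it.
- finish_job(): hands the job in; it is judged then, once.
The state is a dict: "clock": time; "joint_pos": joint angles; "dq": joint speeds; "joint_efforts": joint torques, N m; "tcp_pos": TCP position; "tool_rot": TCP orientation; "force": force on the tool from outside, world axes, zero at the start; "wrist_torque": the same for the moment, N m; "gripper_width": opening from 0.0 (shut) to 1.0 (fully open); "finger_force": force on a finger pad.
Only numpy, scipy, OpenCV 4.12 (cv2) and the standard library are available. Lean on these libraries where they do the work, as an engineer would, in place of code of your own. Each camera call takes 0.05 s, during which the arm holds its last target. There are 200 camera calls.

## Working session

There is one attempt and no reset: what is moved stays moved. The work goes in short steps, Python scripts to look and compute and a tool call to move; the robot and the scene stay as the last step left them, time stands still between calls to the robot, and variables do not carry over. Pictures are saved under pics/ and viewed, at most 10 in all, crops included, and the job is handed in when it is done.

Besides the shell and the picture viewer there is one more tool, called after ">>>" as name([rows], argument=value, ...), one row to a line, values as JSON. play_rows: Moves the arm, as the interface text tells. Its arguments: {"type":"object","properties":{"travel":{"type":"array"},"spin":{"type":"array"},"grip":{"type":"number"},"newtons":{"type":"number"}},"required":["travel","spin"]}

```bash
mkdir -p pics && cat > h.py <<'E'
from cell import *
import numpy as np, cv2
def pts(c):
    z=c["range_z"]; f=200/np.tan(np.radians(c["fovy"])/2)
    v,u=np.mgrid[:400,:640]
    P=np.stack([(u-c["cx"])/f*z,(v-c["cy"])/f*z,z],-1)
    return (P-c["t"])@c["R"]   # R^T (P-t)
E
python3 - <<'E'
from h import *
s=sense();print(s["clock"],s["tcp_pos"],s["gripper_width"])
for n in("top","scene"):
    c=read_camera(n);cv2.imwrite(f"pics/{n}.png",c["image"]);np.savez(f"{n}.npz",**c)
    print(n,c["fovy"],-c["R"].T@c["t"],(c["range_z"]>0).mean())
    P=pts(c);ok=c["range_z"]>0
    h=np.where(ok,np.clip(P[...,2],0,255),0).astype(np.uint8)
    if n=="top":
        cv2.imwrite("pics/toph.png",cv2.applyColorMap(h,cv2.COLORMAP_JET))
        m=((h>80)&(h<235)).astype(np.uint8);k,l,st,ce=cv2.connectedComponentsWithStats(m)
        for i in range(1,k):
            if st[i,4]>40:
                q=P[l==i];print(ce[i].round(),st[i],np.median(q,0).round(),np.percentile(q[:,2],[50,95]).round(),q.min(0).round(),q.max(0).round())
E
```

```text
0.0 [ 131.39568832 -585.04173644  201.65193599] 1.0008208686766307
top 50.68912329481424 [ 410.27718677   57.02283643 1031.62636923] 0.996234375
[570.  67.] [ 488   53  152   29 3602] [ 730. -473.  160.] [160. 227.] [ 728. -681.   81.] [ 732. -327.  235.]
[225. 109.] [    0    80   487   100 14010] [680. 300. 178.] [178. 218.] [ 511. -268.   81.] [683. 781. 235.]
[470. 154.] [ 449  119   42   70 2640] [ 558. -276.  102.] [102. 105.] [ 482. -325.   81.] [ 637. -233.  109.]
[397. 161.] [ 373  137   48   48 1776] [ 541. -109.  123.] [123. 126.] [ 494. -161.   81.] [595. -61. 142.]
[269. 176.] [247 160  44  40 328] [527. 165.  94.] [94. 99.] [464. 125.  81.] [552. 220. 102.]
[339. 203.] [321 181  40  42 265] [443.  25.  91.] [91. 93.] [411. -31.  81.] [503.  57.  95.]
[209. 236.] [193 219  35  35 197] [384. 308.  90.] [90. 93.] [346. 267.  81.] [421. 341.  93.]
[451. 238.] [435 223  33  32 832] [ 372. -230.   98.] [ 98. 101.] [ 337. -265.   86.] [ 405. -196.  103.]
[321. 361.] [ 279  336   99   64 1354] [145.  69. 183.] [183. 229.] [ 24. -60.  81.] [178. 142. 235.]
scene 42.357798127886504 [ 28.40278122 782.89330036 897.44359011] 0.9958359375
```

View pics/top.png

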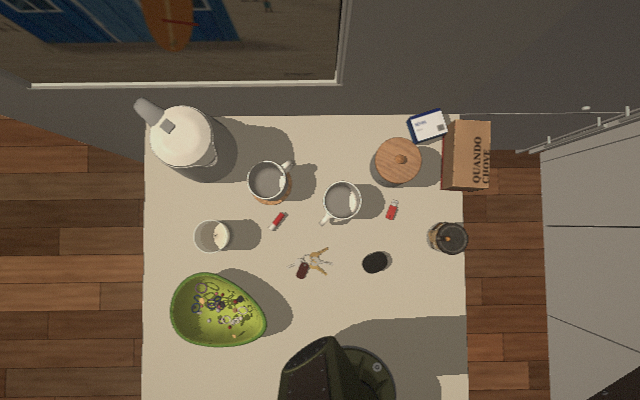

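View pics/scene.png

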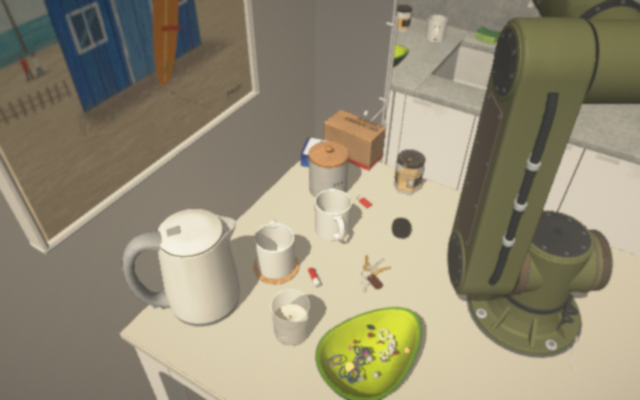

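```bash
python3 - <<'E'
from h import *
c=dict(np.load("top.npz"));P=pts(c);X,Y,Z=np.moveaxis(P,-1,0)
def circ(q):
    (x,y),r=cv2.minEnclosingCircle(q.astype(np.float32)); return np.round([x,y,r],1)
# rim rings
for nm,x,y,lo,hi in(("A",515,165,92,102),("B",443,20,87,97),("C",384,305,86,95),("lid",545,-111,117,129),("knob",545,-111,132,145)):
    m=(np.hypot(X-x,Y-y)<75)&(Z>lo)&(Z<hi); q=P[m]; A=np.c_[2*q[:,:2],np.ones(len(q))]
    print(nm,m.sum(),"zmed",np.median(q[:,2]).round(1),"circ",circ(q[:,:2]),"mean",q.mean(0).round(1))
# surface height near each mug: coaster 5mm?
for x,y in((515,165),(443,20),(384,305)):
    d=np.hypot(X-x,Y-y); 
    for r in((44,51),(60,75)):
        z=Z[(d>r[0])&(d<r[1])&(Z<20)]; print(x,y,r,len(z),np.percentile(z,[20,50,80]).round(1) if len(z) else "")
E
```

```text
A 189 zmed 96.1 circ [511.7 172.3  50.7] mean [508.9 179.4  96.2]
B 186 zmed 91.5 circ [455.4  15.3  49.7] mean [459.5  10.8  91.3]
C 161 zmed 90.2 circ [383.9 304.5  38.2] mean [383.2 305.9  90.1]
lid 1615 zmed 122.6 circ [ 544.3 -111.5   51.2] mean [ 543.5 -111.   122.6]
knob 64 zmed 137.2 circ [ 543.9 -111.5    9.6] mean [ 543.7 -111.4  137.4]
515 165 (44, 51) 247 [-0.1  3.7 15.2]
515 165 (60, 75) 871 [-1.1  0.6  2.3]
443 20 (44, 51) 297 [-0.7  1.6  9.3]
443 20 (60, 75) 900 [-1.2  0.4  2.1]
384 305 (44, 51) 239 [-0.7  0.6  2.4]
384 305 (60, 75) 1044 [-1.1  0.6  1.9]
```

The top view shows the canister at px (398,160) and mug A at (267,180). Mug A has a brown coaster rim showing, which the scene view confirms at (276,265). Mug B, at (341,203), stands on bare table. The candle is at (212,236) and the jar at (449,238).

```bash
python3 - <<'E'
from h import *
from scipy.optimize import least_squares
c=dict(np.load("top.npz"));P=pts(c);X,Y,Z=np.moveaxis(P,-1,0)
for nm,x,y,lo,hi in(("A",511,174,92,102),("B",455,15,87,97)):
    q=P[(np.hypot(X-x,Y-y)<60)&(Z>lo)&(Z<hi)][:,:2]
    s=least_squares(lambda p:np.hypot(*(q-p).T)-41,[x,y],loss="soft_l1",f_scale=1.5)
    print(nm,s.x.round(1),np.median(abs(s.fun)).round(1))
# cross-check by coaster colour ring: orange pixels, z~5
hsv=cv2.cvtColor(c["image"],cv2.COLOR_BGR2HSV)
m=(np.hypot(X-511,Y-174)<65)&(Z<12)&(Z>-5)&(hsv[...,1]>90)
print("coaster",m.sum(),P[m].min(0).round(),P[m].max(0).round())
k=(Z>150)&(Z<225)&(X<670)&(Y>150)&(Y<480)&(X>350)
print("kettle",P[k].min(0).round(),P[k].max(0).round())
w=read_camera("wrist");print(w["T_tool_cam"].round(2))
E
```

```text
A [507.5 179. ] 0.8
B [459.9  10.5] 0.9
coaster 210 [457. 129.  -3.] [535. 221.  11.]
kettle [517. 262. 150.] [667. 432. 222.]
[[   0.     -0.96   -0.27   69.46]
 [   1.      0.     -0.     -0.94]
 [   0.     -0.27    0.96 -171.7 ]
 [   0.      0.      0.      1.  ]]
```

>>> play_rows([
  [0,0,30],
  [0,0,60],
  [0,0,80],
  [0,0,80],
], spin=[0,0,0,0], grip=0)

```text
clock: 0.65
tcp_pos: [131.6, -585.9, 284.0]
tool_rot: [0.0, -0.11, 0.994, -0.001]
force: [-1.0, 0.6, 0.3]
gripper_width: 0.143
finger_force: 0.0
```

>>> play_rows([
  [20,23,2],
  [55,63,2],
  [95,109,2],
  [135,155,2],
  [175,201,2],
  [215,247,2],
  [255,293,2],
  [295,339,2],
  [335,385,2],
  [370,425,2],
], spin=[0,0,0,0,0,0,0,0,0,0])

```text
clock: 1.9
tcp_pos: [502.2, -158.2, 282.9]
tool_rot: [-0.001, -0.111, 0.994, 0.0]
force: [1.5, -0.2, -0.3]
gripper_width: -0.003
finger_force: 0.0
```

>>> play_rows([
  [20,23,0],
  [35,41,0],
  [42,49,0],
  [42,49,0],
  [42,49,0],
  [42,49,0],
], spin=[0,0,0,0,0,0])

```text
clock: 2.65
tcp_pos: [543.0, -112.1, 285.1]
tool_rot: [0.0, -0.11, 0.994, 0.0]
force: [-0.1, 0.3, 0.5]
gripper_width: 0.001
finger_force: 0.0
```

```bash
cat >> h.py <<'E'
from scipy.spatial.transform import Rotation as Ro
def wrist():
    s=sense();c=read_camera("wrist");q=s["tool_rot"];T=np.eye(4);T[:3,:3]=Ro.from_quat([*q[1:],q[0]]).as_matrix();T[:3,3]=s["tcp_pos"]
    M=np.linalg.inv(T@c["T_tool_cam"]);c["R"],c["t"]=M[:3,:3],M[:3,3];return s,c
E
python3 - <<'E'
from h import *
s,c=wrist();print(s["clock"],s["tcp_pos"],s["gripper_width"])
cv2.imwrite("pics/w1.png",c["image"]);P=pts(c);X,Y,Z=np.moveaxis(P,-1,0);ok=c["range_z"]>0
for lo,hi in((112,129),(132,146)):
    m=ok&(np.hypot(X-544,Y+111)<65)&(Z>lo)&(Z<hi)
    if m.sum()>9: print(m.sum(),np.median(P[m],0).round(1),P[m].min(0).round(1),P[m].max(0).round(1))
E
```

```text
2.65 [ 543.03858102 -112.14777141  285.09611886] 0.001015144975025087
7340 [ 541.  -114.5  122.6] [ 494.4 -164.1  112.7] [595.5 -62.9 125.8]
312 [ 544.1 -113.7  137. ] [ 535.4 -123.3  132.7] [ 554.3 -103.8  141.2]
```

>>> play_rows([
  [1,-1,-20],
  [1,-1,-50],
  [1,-1,-80],
  [1,-1,-105],
  [1,-1,-117],
  [1,-1,-121],
  [1,-1,-121],
  [1,-1,-121],
  [1,-1,-121],
  [1,-1,-121],
], spin=[0,0,0,0,0,0,0,0,0,0])

```text
clock: 3.95
tcp_pos: [544.5, -112.4, 163.9]
tool_rot: [0.0, -0.11, 0.994, 0.0]
force: [-0.1, -0.2, -0.3]
gripper_width: -0.003
finger_force: 0.0
```

```bash
python3 - <<'E'
from h import *
print(sense()["tcp_pos"]);cv2.imwrite("pics/s2.png",read_camera("scene")["image"])
E
```

```text
[ 544.53525311 -112.39111871  163.93954626]
```

>>> play_rows([
  [0,0,0],
  [0,0,0],
  [0,0,0],
  [0,0,0],
  [0,0,0],
  [0,0,0],
  [0,0,0],
  [0,0,0],
  [0,0,0],
  [0,0,0],
], spin=[0,0,0,0,0,0,0,0,0,0])

```text
clock: 5.25
tcp_pos: [544.4, -112.4, 163.6]
tool_rot: [-0.0, -0.11, 0.994, 0.0]
force: [0.5, -0.2, -0.4]
gripper_width: -0.001
finger_force: 0.0
```

>>> play_rows([
  [0,0,0],
  [0,0,0],
  [0,0,0],
  [0,0,0],
  [0,0,0],
  [0,0,0],
  [0,0,0],
  [0,0,0],
  [0,0,0],
  [0,0,0],
], spin=[0,0,0,0,0,0,0,0,0,0])

```text
clock: 6.5
tcp_pos: [544.4, -112.4, 163.7]
tool_rot: [-0.0, -0.11, 0.994, 0.0]
force: [-0.9, -0.3, -0.7]
gripper_width: 0.002
finger_force: 0.0
```

View pics/s2.png

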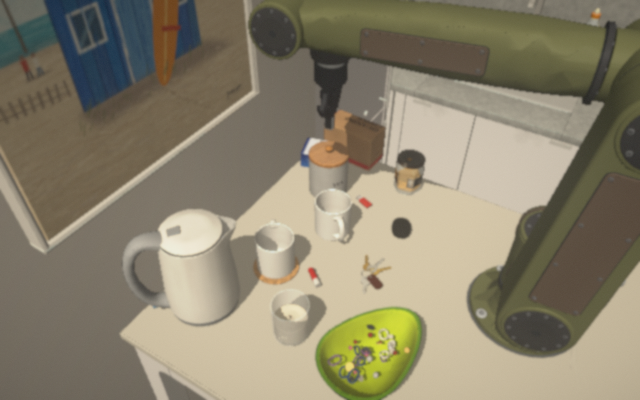

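The closed fingers hover just above the canister knob at px (327,147), untouched. They've been there for over 2 s.

>>> play_rows([
  [0,0,20],
  [0,0,55],
  [-5,0,90],
  [-10,5,115],
  [-18,30,120],
  [-24,70,120],
  [-30,115,120],
  [-36,160,120],
  [-36,205,120],
  [-36,245,120],
], spin=[0,0,0,0,0,0,0,0,0,0])

```text
clock: 7.75
tcp_pos: [508.3, 134.1, 285.6]
tool_rot: [0.001, -0.11, 0.994, 0.0]
force: [1.6, -1.0, 0.9]
gripper_width: -0.002
finger_force: 0.0
```

>>> play_rows([
  [0,25,0],
  [0,40,0],
  [0,46,0],
  [0,46,0],
  [0,46,0],
  [0,46,0],
], spin=[0,0,0,0,0,0])

```text
clock: 8.5
tcp_pos: [508.5, 178.0, 283.9]
tool_rot: [0.0, -0.11, 0.994, 0.0]
force: [0.2, 0.1, 0.7]
gripper_width: 0.002
finger_force: 0.0
```

```bash
python3 - <<'E'
from h import *
from scipy.optimize import least_squares
s,c=wrist();print(s["clock"],s["tcp_pos"])
cv2.imwrite("pics/w3.png",c["image"]);P=pts(c);X,Y,Z=np.moveaxis(P,-1,0);ok=c["range_z"]>0
q=P[ok&(np.hypot(X-508,Y-179)<60)&(Z>93)&(Z<102)]
r=least_squares(lambda p:np.hypot(*(q[:,:2]-p).T)-41,[508,179],loss="soft_l1",f_scale=1.5)
print(len(q),r.x.round(1),np.median(abs(r.fun)).round(1),np.median(q[:,2]))
E
```

```text
8.5 [508.49750615 177.95956887 283.85682514]
811 [507.6 177.4] 0.8 96.35231229303899
```

View pics/w3.png

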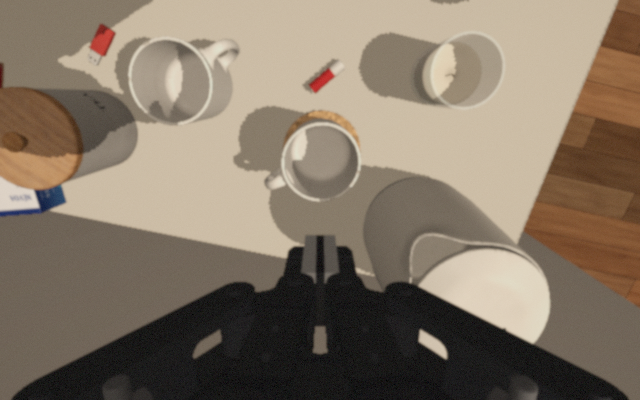

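The wrist view shows the mug at px (321,160) with the cork coaster edge under it, and the kettle clear at the right. The centre agrees with the first measurement to 2 mm.

>>> play_rows([
  [-1,0,-20],
  [-1,0,-50],
  [-1,0,-85],
  [-1,0,-120],
  [-1,0,-145],
  [-1,0,-157],
  [-1,0,-162],
  [-1,0,-162],
  [-1,0,-162],
  [-1,0,-162],
], spin=[0,0,0,0,0,0,0,0,0,0])

```text
clock: 9.8
tcp_pos: [507.7, 178.8, 122.4]
tool_rot: [0.0, -0.11, 0.994, 0.0]
force: [-0.3, -0.0, 0.4]
gripper_width: -0.002
finger_force: 0.0
```

>>> play_rows([
  [0,0,0],
  [0,0,0],
  [0,0,0],
  [0,0,0],
  [0,0,0],
  [0,0,0],
  [0,0,0],
  [0,0,0],
  [0,0,0],
  [0,0,0],
], spin=[0,0,0,0,0,0,0,0,0,0])

```text
clock: 11.05
tcp_pos: [507.4, 178.6, 121.7]
tool_rot: [-0.0, -0.11, 0.994, 0.0]
force: [-0.0, -0.1, 0.6]
gripper_width: 0.008
finger_force: 0.0
```

>>> play_rows([
  [0,0,0],
  [0,0,0],
  [0,0,0],
  [0,0,0],
  [0,0,0],
  [0,0,0],
  [0,0,0],
  [0,0,0],
  [0,0,0],
  [0,0,0],
], spin=[0,0,0,0,0,0,0,0,0,0])

```text
clock: 12.3
tcp_pos: [507.4, 178.6, 121.6]
tool_rot: [-0.0, -0.11, 0.994, 0.0]
force: [-0.2, 0.0, -0.4]
gripper_width: 0.003
finger_force: 0.0
```

```bash
python3 - <<'E'
from h import *
s=sense();print(s["clock"],s["tcp_pos"],s["force"]);cv2.imwrite("pics/s4.png",read_camera("scene")["image"])
E
```

```text
12.3 [507.42076125 178.59138642 121.64278685] [-0.23253616  0.0494329  -0.44684809]
```

View pics/s4.png

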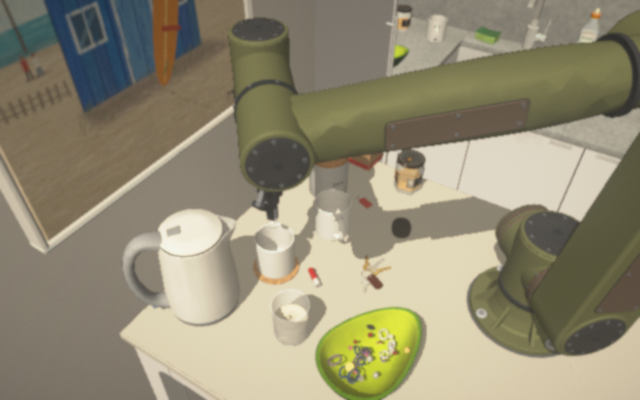

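The fingertips are over the coaster mug at px (273,215). Nothing has moved and there is no contact, so I'm handing in.

```bash
python3 -c "
from cell import *
print(finish_job())"
```

```text
the job is handed in; nothing more can be done
None
```

The arm pointed about 2.5 cm above the canister's knob, then the same above the mug on the coaster, over two seconds each. It finished there with no contact forces and nothing seen to move; the job is handed in, with no verdict returned.

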